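# Slide the cover of the spoon box home

### The job

Close the wooden spoon box on the stone shelf: take its loose wooden cover by the cross bar, lay it on the box's top frame about three centimetres short of its place along the length of the box, and slide it along in touch with the frame until you feel it drop into the frame's shallow recess. Keep a light hand, never more than 30 N against the box, and leave everything else on the shelf alone. At the end the cover lies fully home, flush and level, and is let go.

Things in the scene. Friction and masses are not known exactly. Their poses are not given: they have to be found in the camera images.
- spoon_box: Open wooden spoon box, standing firm: it does not move. Origin: centre of its underside, on the shelf; x along its length, y across, z up. Walls 165 x 105 mm outside (x, y), 50 mm high; on them is pinned a wooden top frame, 179 x 119 mm, from 50 to 70 mm high, with a flat rim 18 mm wide round the recess for the cover. The frame is firm and square with the box, but see box_top.
- box_top (a point): Point over the middle of the box's walls (not of the recess), at the height of the frame's flat upper side, 70 mm. Recess in the frame: 143 mm (x) by 83 mm (y), 8 mm deep; its floor is a ledge 7 mm wide round the open mouth. The middle of frame and recess lies up to 7 mm off this point in x and likewise in y, differently each time and not measured: see or feel it.
- cover: Loose flat wooden cover of the spoon box, 0.09 to 0.16 kg, 140 mm (x) by 80 mm (y) by 8 mm thick, lying on the shelf, bar upwards. Origin: centre of its underside, z up. It fits the recess either way round with 1.5 mm to spare on every side; seated it is flush with the frame, its underside 62 mm above the shelf. Lying on the frame its underside is 70 mm above the shelf.
- cover_bar (a point): Middle of the top of the bar by which the cover is held: it stands across the middle of the cover, 14 mm thick in the cover's x, 60 mm long in its y, 25 mm high (from 8 to 33 mm above the underside). This point is 33 mm above the cover's origin.
- teapot_left: Bystander: glass teapot with steel lid, 120 mm wide without handle and spout, 123 mm high; origin centre of its underside.
- teapot_right: Bystander: the other glass teapot, the same; origin centre of its underside.
- red_cup: Bystander: plastic cup, 80 mm wide at the rim, 92 mm high; origin centre of its underside.
- tea_tin: Bystander: steel tin with twist cap, 96 mm wide, 139 mm high; origin centre of its underside.
- tea_glass: Bystander: small tea glass, 58 mm wide, 64 mm high; origin centre of its underside.
- sugar_bowl: Bystander: small bowl, 90 mm wide, 38 mm high; origin centre of its underside.
- spoon: Bystander: wooden spoon, 170 mm long, lying along its x; origin on the shelf under its middle.
- saucer: Bystander: saucer, 120 mm wide, 14 mm high; origin centre of its underside.
There are look-alikes about, which are no part of the job. What is shaped like the cover but yellow is not meant.

How it is judged:
By the outcome, as a careful person would: the job done as asked, in the order asked, and still so for the second after the job is handed in, with the robot touching nothing.
It also fails if it takes over 64 s, if anything falls off the work surface, if the arm or the gripper's body presses on something with over 40 N, if the wrist force passes 120 N, or if a joint passes its speed limit or range.

### The arm

A 6-joint arm with a two-finger parallel gripper is mounted at the origin on the work surface. World frame = base frame: x ahead of the robot, y to its left, z up, the work surface at z = 0. Lengths are in m, angles in degrees, forces in N, time in s.
With the tool pointing down it reaches from about 0.325 to 0.775 m from the base axis. Payload 5.5 kg.
Tool frame: the origin (TCP) lies at the centre of the arm's flange, where the gripper is bolted on; the fingertips stand 182 mm ahead of it and the grasp point (between the pads) lies 163 mm ahead of it; z points along the fingers, y is the line along which they close (so a half turn about z gives the same grasp; the last joint's range is limited). The gripper opens to 88 mm and grips with 3 to 60 N. Pads are 20 mm wide; open, the fingers measure 115 mm over their backs; the gripper's body (75 mm by 178 mm) begins 61 mm behind the grasp point.
Start: joints at [-68.623, 5.22, 70.514, -0, 104.267, -3.249], TCP at [0.25, -0.545, 0.405] pointing down, gripper open.
Joint ranges: [-164.24, 164.24], [-49.07, 125.15], [9.68, 141.18], [-86.29, 266.29], [3.28, 154.24], [-151.56, 151.56]. Speed limits (degrees/s): [147.25, 147.25, 172.46, 180, 180, 180].

### API

Orientations are given as [roll, pitch, yaw] about the fixed x, y, z axes, in that order (R = Rz(yaw) Ry(pitch) Rx(roll)).
In Python, from station import r gives the robot as it stands. The module is installed in compiled form; this text tells all that it offers. Calls block until the motion is done:
- r.reach(position, orientation): joint-space move of the TCP to a pose.
- r.servo_line(position, rotation=None, speed=0.15): straight line of the TCP; rotation=None keeps the orientation; speed is the mean speed in m/s.
- r.move_joints(angles): joint-space move.
- r.let_go() and r.grab(squeeze=None): open the fingers fully, or close them until they stop; squeeze is the grip in N (None keeps the last).
- r.wait(seconds).
- r.inverse_kinematics(position, orientation): joint angles nearest the present ones, or None.
- r.sense(): the state.
- r.snapshot(name): name is "side" or "top"; returns a dict with "frame" (480x640x3 uint8, red, green, blue), "fx", "fy", "cx", "cy" (pixels), "R" (3x3) and "t" (3): a world point X has camera coordinates R X + t. Camera axes: x right, y down, z forward; pixel columns grow to the right and rows downward; lengths in m; the calibration is good to about 2 mm. A picture is of the moment at which its call begins. There is no depth.
A pose or a line that the arm cannot do raises r.IKError and nothing moves.
- r.hand_in(): hands the job in; it is judged then, once.
The state is a dict: "clock": time; "joints": joint angles; "joint_vel": joint speeds; "joint_torque": joint torques, N m; "tcp_pos": TCP position; "orientation": TCP orientation; "contact_force": force on the tool from outside, world axes, zero at the start; "torque": the same for the moment, N m; "opening": finger opening in m; "gripper_force": force on a finger pad.
Only numpy, scipy, OpenCV 4.12 (cv2) and the standard library are available. Lean on these libraries where they do the work, as an engineer would, in place of code of your own. Each camera call takes 0.05 s, during which the arm holds its last target. There are 200 camera calls.

## Working session

There is one attempt and no reset: what is moved stays moved. The work goes in short steps, each a Python script; the robot and the scene stay as the last script left them, time stands still between calls to the robot, and variables do not carry over. Pictures are saved under pics/ and viewed, at most 10 in all, crops included, and the job is handed in when it is done.

```bash
mkdir -p pics
python3 - <<'E'
from station import r
import cv2, pickle
for n in ("top","side"):
    s=r.snapshot(n); pickle.dump(s,open(n+".pkl","wb")); cv2.imwrite(f"pics/{n}0.png",s["frame"][:,:,::-1])
    print(n,s["fx"],s["fy"],s["cx"],s["cy"],s["R"],s["t"])
print(r.sense())
E
```

```text
top 546.9595216902468 546.9595216902468 309.42617046085013 236.89929912979662 [[ 0.01392939 -0.99989812  0.00311952]
 [-0.99270646 -0.01420271 -0.11971705]
 [ 0.11974916 -0.00142918 -0.99280315]] [-0.00691217  0.55407109  1.30555577]
side 549.7875083377545 549.7875083377545 314.69789048950577 235.99281095491398 [[-0.98520971 -0.17134289 -0.00185685]
 [-0.13304703  0.77175023 -0.62185213]
 [ 0.10798297 -0.6124077  -0.78313248]] [0.54194104 0.11070317 1.1434323 ]
{'clock': 0.1, 'joints': array([-6.86226518e+01,  5.25814646e+00,  7.05762752e+01,  9.94623639e-04,
        1.04266706e+02, -3.24867160e+00]), 'joint_vel': array([-0.06523881,  0.01787322, -0.13964278, -0.05002402, -0.01142886,
       -0.04483431]), 'joint_torque': array([ 3.43701358e-03, -4.47855878e+01, -4.07571709e+01,  6.99767238e-02,
        2.84272071e-02, -9.64728065e-05]), 'tcp_pos': array([ 0.25003407, -0.545471  ,  0.40361368]), 'orientation': array([-1.79899089e+02, -6.69369874e-03,  2.46262582e+01]), 'contact_force': array([-0.15103152, -0.04063805, -0.35608367]), 'torque': array([ 0.03674401,  0.04382173, -0.01508649]), 'gripper_force': 0.0, 'opening': 0.08765754778278279}
```

View pics/top0.png

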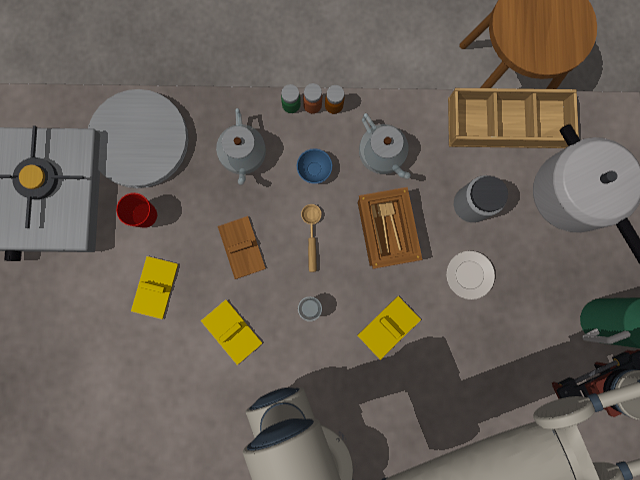

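View pics/side0.png

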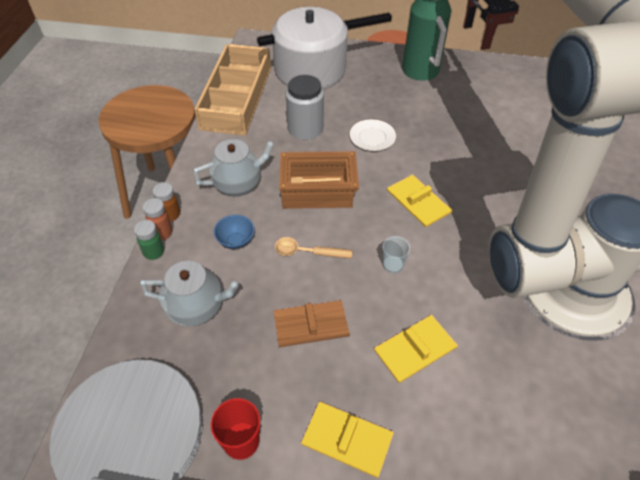

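Cover look-alikes in the top view: brown at (242,247), and three yellow ones at (155,287), (232,332) and (390,327). The yellow ones are ruled out, so I choose brown. The box is at (391,228), with its long side roughly along the image's vertical. Next I'll measure both by mask and check with a crop.

```bash
cat > h.py <<'E'
import numpy as np, cv2, pickle
def ray(s,uv,z):
    uv=np.atleast_2d(np.asarray(uv,float)); R,t=np.array(s["R"]),np.array(s["t"])
    d=np.c_[(uv[:,0]-s["cx"])/s["fx"],(uv[:,1]-s["cy"])/s["fy"],np.ones(len(uv))]@R; c=-R.T@t
    return c+d*((z-c[2])/d[:,2])[:,None]
def px(s,X):
    p=np.atleast_2d(X)@np.array(s["R"]).T+np.array(s["t"]); return p[:,:2]/p[:,2:]*[s["fx"],s["fy"]]+[s["cx"],s["cy"]]
def brown(s):
    h=cv2.cvtColor(s["frame"],cv2.COLOR_RGB2HSV); return cv2.inRange(h,(4,90,30),(17,255,255))
def blob(s,win,z):   # outline of biggest brown blob in window, on plane z
    x0,y0,x1,y1=win; m=np.zeros((480,640),np.uint8); m[y0:y1,x0:x1]=brown(s)[y0:y1,x0:x1]
    m=cv2.morphologyEx(m,cv2.MORPH_CLOSE,np.ones((5,5)))
    c=max(cv2.findContours(m,cv2.RETR_EXTERNAL,cv2.CHAIN_APPROX_NONE)[0],key=cv2.contourArea)[:,0]
    w=ray(s,c,z)[:,:2]; rc=cv2.minAreaRect((w*1000).astype(np.float32)); b=cv2.boxPoints(rc)
    e=max((b[1]-b[0],b[2]-b[1]),key=np.linalg.norm)
    return np.array(rc[0])/1000,sorted(rc[1]),np.degrees(np.arctan2(e[1],e[0]))%180,b/1000
E
python3 - <<'E'
from h import *
S={n:pickle.load(open(n+".pkl","rb")) for n in("top","side")}
for n,wc,wb in(("top",(205,205,280,285),(350,180,435,275)),("side",(265,290,360,355),(270,140,370,215))):
    print(n,"cover",blob(S[n],wc,.008)[:3]); c,sz,a,b=blob(S[n],wb,.07); print(n,"box",c,sz,a)
    print(np.round(b,3).tolist())
a=cv2.resize(S["top"]["frame"][180:280,345:440],None,fx=4,fy=4,interpolation=2)
b=cv2.resize(S["top"]["frame"][200:300,200:295],None,fx=4,fy=4,interpolation=2)
cv2.imwrite("pics/crop.png",np.hstack([a,b])[:,:,::-1])
E
```

```text
top cover (array([0.52944708, 0.17046799]), [81.076416015625, 140.66961669921875], np.float32(19.755705))
top box [ 0.57576123 -0.18813794] [126.43958282470703, 179.874755859375] 11.04789
[[0.4749999940395355, -0.14300000667572021], [0.5, -0.2669999897480011], [0.6759999990463257, -0.2329999953508377], [0.6520000100135803, -0.10899999737739563]]
side cover (array([0.52836176, 0.17349374]), [86.75205993652344, 139.57362365722656], np.float32(19.816116))
side box [ 0.56911566 -0.15938272] [177.12550354003906, 178.8866729736328] 10.53498
[[0.4650000035762787, -0.08900000154972076], [0.4970000088214874, -0.2630000114440918], [0.6729999780654907, -0.23000000417232513], [0.640999972820282, -0.0560000017285347]]
```

View pics/crop.png

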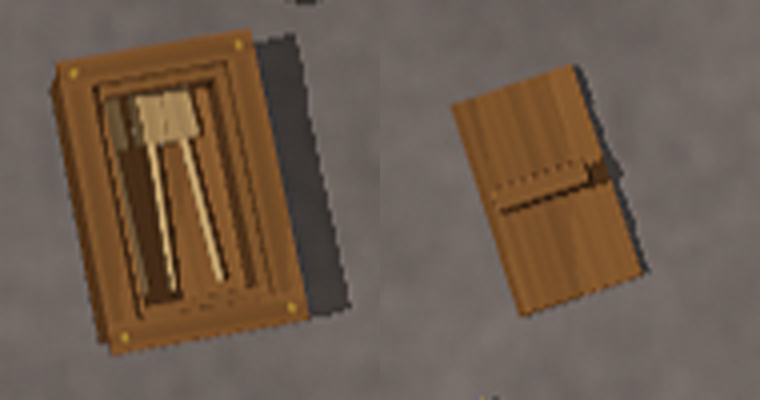

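The crop confirms the choice: box on the left with its framed recess (four brass pins at the frame corners), brown cover with cross bar on the right. The cover is at (0.529, 0.171) in the top view and agrees in the side view, at 19.8°, size 81x141 mm. The box blob includes 7 mm of visible side wall, so I'll take the frame centre from the pins and the far edge, then grasp.

Run:
```python
from h import *
from station import r
s=pickle.load(open("top.pkl","rb"))
# brass pins: crop guesses, refined to the colour-excess centroid
P=[]
f=s["frame"].astype(float); sat=f[...,1]-0.62*f[...,0]
for u,v in((74,74),(240,45),(292,307),(125,337)):
    u,v=345+u/4,180+v/4; yy,xx=np.mgrid[int(v)-2:int(v)+4,int(u)-2:int(u)+4]
    w=sat[yy,xx]; w=np.clip(w-np.median(w)-5,0,None); P.append([(w*xx).sum()/w.sum(),(w*yy).sum()/w.sum()])
W=ray(s,P,.07)[:,:2]; print(np.round(P,1).tolist(),np.round(W,4).tolist(),"ctr",W.mean(0))
d=W[0]+W[1]-W[2]-W[3]; e=W[0]+W[3]-W[1]-W[2]; print("ang",np.degrees(np.arctan2(d[1],d[0])),np.degrees(np.arctan2(e[1],e[0]))-90,"len",np.hypot(*d)/2,np.hypot(*e)/2)
a=19.8; c=np.array([.5292,.1708]); o=[180,0,90+a]
r.reach([*c,.163+.08],o); r.servo_line([*c,.163+.031],speed=.1)
q=r.sense(); print(q["clock"],q["tcp_pos"],q["orientation"],q["contact_force"])
r.grab(20); q=r.sense(); print(q["clock"],q["opening"],q["gripper_force"],q["contact_force"])
s=r.snapshot("side"); cv2.imwrite("pics/g.png",s["frame"][:,:,::-1])
```

```text
[[363.0, 197.9], [405.8, 190.1], [417.6, 256.2], [376.0, 264.1]] [[0.6459, -0.1263], [0.6664, -0.2293], [0.5072, -0.2563], [0.4871, -0.1574]] ctr [ 0.57662927 -0.19231819]
ang 10.356541816722547 11.351500240131514 len 0.1616656990662208 0.10295114081918091
3.5083 [0.52930848 0.17075748 0.19419544] [1.79994515e+02 7.49937828e-04 1.09792951e+02] [-0.36949304 -0.32186101 -0.18662194]
4.6333 0.014089292988694458 19.99996393918991 [-0.42585413  0.48736231 -0.53496351]
```

View pics/g.png

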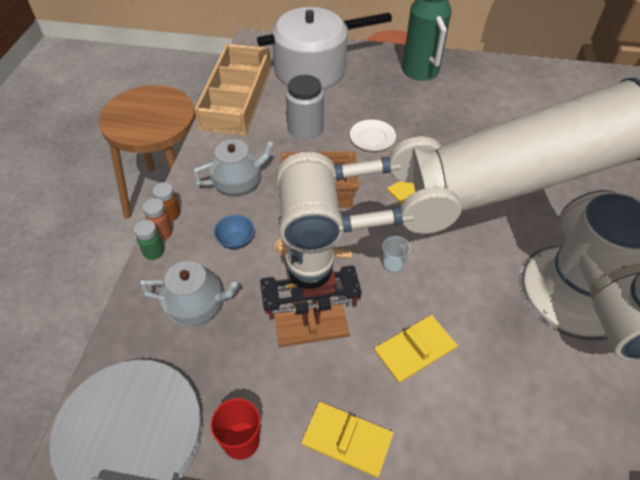

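The side view shows the fingers closed on the bar of the brown cover (near (313,325)), opening 14.1 mm, so the grasp holds. The frame centre is (0.5766, -0.192) from the pins, agreeing with the outline's far edge, at 11.0°. Now I'll lift, carry and do a guarded lowering 30 mm short.

```bash
cat >> h.py <<'E'
A=11.0; C=np.array([.5766,-.1920]); U=np.array([np.cos(np.radians(A)),np.sin(np.radians(A))]); V=np.array([-U[1],U[0]]); O=[180,0,90+A]; H=.1942
def pose(dx,dy,under): return [*(C+dx*U+dy*V),H+under]
E
python3 - <<'E'
from h import *
from station import r
p=r.sense()["tcp_pos"]; r.servo_line([p[0],p[1],H+.16],speed=.15)
r.wait(.3); f=r.sense(); print("held",f["contact_force"],f["torque"],f["opening"])
r.reach(pose(-.03,0,.16),O); r.servo_line(pose(-.03,0,.078),speed=.08); r.wait(.4)
q=r.sense(); f0=q["contact_force"]; print(q["clock"],q["tcp_pos"],pose(-.03,0,.078),q["orientation"],f0,q["opening"])
for n in("top","side"):
    s=r.snapshot(n); pickle.dump(s,open(n+"1.pkl","wb")); 
    cv2.imwrite(f"pics/{n}1.png",cv2.resize(s["frame"][110:260,250:450] if n=="side" else s["frame"][160:310,310:510],None,fx=4,fy=4,interpolation=2)[:,:,::-1])
z=.076
while z>.066:
    r.servo_line(pose(-.03,0,z),speed=.02); q=r.sense(); f=q["contact_force"]-f0; print(round(z,4),q["tcp_pos"][2]-H,np.round(f,1),np.round(q["torque"],2))
    if f[2]>3: break
    z-=.001
print(q["clock"])
E
```

```text
held [-0.40554955 -0.31709164 -1.30065733] [-0.01257197 -0.08312159  0.00337623] 0.01385096479955672
9.1583 [ 0.54716338 -0.19771304  0.27233866] [np.float64(0.5471511844965701), np.float64(-0.19772426986129635), 0.2722] [1.79989189e+02 6.50969097e-03 1.01000763e+02] [-0.1055542   0.13239855 -1.08426332] 0.014161684844454655
0.076 0.07568653102723469 [ 0.1 -0.4 -0.5] [-0.01 -0.11  0.05]
0.075 0.07487342772331254 [ 0.8 -0.1 -0.6] [-0.01 -0.05  0.02]
0.074 0.07384637822267395 [-0.6 -0.2 -0.1] [-0.1  -0.1  -0.04]
0.073 0.07287152231095731 [0.1 0.5 0. ] [-0.   -0.06 -0.02]
0.072 0.07187336311999507 [ 0.6 -0.3  1.1] [ 0.   -0.07  0.02]
0.071 0.07087198860179703 [-0.4 -0.7 -0.9] [-0.04 -0.13 -0.03]
0.07 0.06988632122480046 [ 0.6  1.  -0.2] [-0.   -0.06 -0.01]
0.069 0.06964812157828107 [-0.6  1.2  3.9] [ 0.07  0.24 -0.05]
11.2583
```

View pics/side1.png

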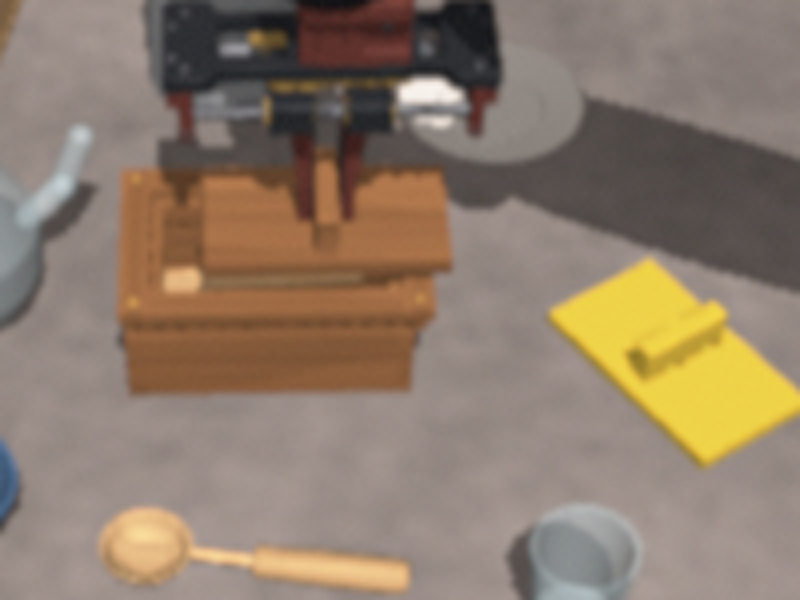

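Contact came at the expected height: 69.7 mm, 3.9 N. The view shows the cover over the frame, near lower edge from (207,270) to (449,268), and near pins at (132,302) and (420,299) in the crop. I'll check the lateral alignment from those.

Run:
```python
from h import *
s=pickle.load(open("side1.pkl","rb"))
def loc(c,z): return [np.round([(w-C)@U*1e3,(w-C)@V*1e3],1).tolist() for w in ray(s,np.array(c)/4+[250-.375,110-.375],z)[:,:2]]
print("pins near(want y 51.5)",loc([(132,302),(420,299)],.07)," far",loc([(137,180)],.07))
print("cover under edge(want 40; x 40,-100)",loc([(207,270),(449,268)],.078))
print("recess inner near-left/far-left corner (want 71.5,+-41.5)",loc([(155,290)],.07))
```

```text
pins near(want y 51.5) [[79.7, 53.9], [-82.0, 55.1]]  far [[78.4, -45.1]]
cover under edge(want 40; x 40,-100) [[37.4, 37.6], [-98.9, 39.0]]
recess inner near-left/far-left corner (want 71.5,+-41.5) [[66.9, 44.9]]
```

View pics/top1.png

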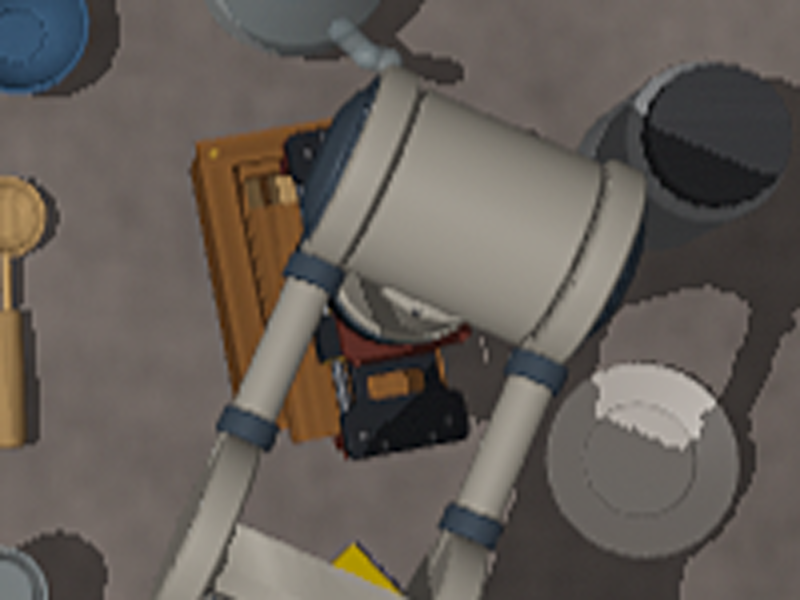

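The top view shows the cover's near-left corner at (294,442), its left edge, the recess corner at (238,165) and the pin at (213,153).

Run:
```python
from h import *
s=pickle.load(open("top1.pkl","rb"))
def loc(c,z): return [np.round([(w-C)@U*1e3,(w-C)@V*1e3],1).tolist() for w in ray(s,np.array(c)/4+[310-.375,160-.375],z)[:,:2]]
print("pin",loc([(213,153)],.07),"recess corner",loc([(238,165)],.07),"cover corner top(-100,40)",loc([(294,442)],.086),"under",loc([(294,442)],.078))
```

```text
pin [[80.6, 51.5]] recess corner [[70.8, 38.1]] cover corner top(-100,40) [[-98.8, 39.4]] under [[-98.5, 38.3]]
```

```bash
cat > slide.py <<'E'
from h import *
from station import r
F0=np.array([-.1,.1,-1.1])
def step(dx,dy,z,sp=.02):
    r.servo_line(pose(dx,dy,z),speed=sp); q=r.sense(); f=q["contact_force"]-F0; p=q["tcp_pos"]
    print(f"{dx*1e3:.1f} {dy*1e3:.1f} act {(p[:2]-C)@U*1e3:.1f} {(p[:2]-C)@V*1e3:.1f} z {1e3*(p[2]-H):.2f} F u{f[:2]@U:.1f} v{f[:2]@V:.1f} z{f[2]:.1f} T {np.round(q['torque'],2)} t{q['clock']:.1f}")
    return 1e3*(p[2]-H),f
E
python3 - <<'E'
from slide import *
dy=.001; z=.0683
step(-.03,dy,z)
for dx in [-.025,-.02,-.015,-.01,-.007]+[i*1e-3 for i in range(-5,7)]:
    h,f=step(dx,dy,z)
    if h<68.9 or np.abs(f).max()>18: break
E
```

```text
-30.0 1.0 act -30.0 0.7 z 69.48 F u-0.9 v-0.8 z6.8 T [-0.28  0.32  0.09] t11.5
-25.0 1.0 act -25.0 0.8 z 69.33 F u-1.4 v-0.2 z5.9 T [-0.13  0.6   0.02] t11.9
-20.0 1.0 act -20.0 0.8 z 69.29 F u-1.8 v-0.9 z6.7 T [-0.11  0.53 -0.04] t12.3
-15.0 1.0 act -15.0 0.9 z 69.21 F u-1.4 v-0.1 z5.8 T [-0.1   0.55  0.06] t12.7
-10.0 1.0 act -9.8 0.9 z 68.82 F u-1.5 v-0.7 z6.8 T [-0.15  0.59 -0.03] t13.1
```

Run:
```python
from slide import *
r.grab(35); dy=.001; z=.0678
for dx in [-.009,-.007]+[i*1e-3 for i in range(-5,7)]:
    h,f=step(dx,dy,z)
    if f[2]<2.5 or np.abs(f).max()>18: break
```

```text
-9.0 1.0 act -9.0 0.9 z 68.74 F u-2.6 v-0.3 z8.6 T [-0.19  1.03 -0.03] t13.6
-7.0 1.0 act -6.9 0.9 z 68.74 F u-1.6 v-0.1 z8.2 T [-0.15  0.91  0.02] t13.8
-5.0 1.0 act -4.9 0.9 z 68.69 F u-3.0 v0.4 z8.4 T [-0.21  0.89 -0.01] t14.1
-4.0 1.0 act -4.0 0.9 z 68.67 F u-3.3 v-0.1 z8.8 T [-0.22  0.93 -0.01] t14.3
-3.0 1.0 act -3.0 0.9 z 68.63 F u-3.4 v-0.6 z8.0 T [-0.24  0.95  0.05] t14.6
-2.0 1.0 act -1.9 1.1 z 66.85 F u-0.5 v-0.5 z-0.5 T [-0.05 -0.09 -0.03] t14.8
```

Felt it: the force fell from 8 N to 0 at −2 mm. Now I'll lower it with guarding.

Run:
```python
from slide import *
z=.0665
while z>.0585:
    h,f=step(-.002,.001,z)
    if f[2]>5 or np.abs(f).max()>12: break
    z-=.001
```

```text
-2.0 1.0 act -2.0 1.1 z 65.74 F u-0.5 v-0.4 z-0.1 T [ 0.02 -0.09 -0.03] t15.1
-2.0 1.0 act -2.0 1.0 z 65.36 F u-0.3 v0.2 z-1.0 T [-0.05 -0.1  -0.01] t15.3
-2.0 1.0 act -2.0 1.0 z 64.43 F u-0.4 v0.5 z0.1 T [-0.05 -0.08 -0.02] t15.6
-2.0 1.0 act -2.0 1.0 z 63.39 F u0.5 v-0.5 z-0.2 T [-0.05 -0.09  0.02] t15.8
-2.0 1.0 act -2.0 1.0 z 62.39 F u0.2 v-1.2 z0.3 T [ 0.02 -0.15  0.03] t16.1
-2.0 1.0 act -1.9 1.0 z 61.78 F u-0.1 v0.0 z1.4 T [-0.02 -0.12  0.01] t16.3
-2.0 1.0 act -2.0 1.0 z 61.69 F u-1.5 v0.6 z5.5 T [0.21 0.11 0.02] t16.6
```

Run:
```python
from slide import *
step(-.002,.001,.0617); r.let_go(); r.wait(.2); step(-.002,.001,.066,.05); step(-.002,.001,.16,.15)
r.reach([.40,.02,.42],[180,0,90])
r.wait(.3); t=r.snapshot("top"); s=r.snapshot("side"); pickle.dump((t,s),open("end.pkl","wb"))
a=cv2.resize(t["frame"][180:280,345:440],None,fx=4,fy=4,interpolation=2); b=cv2.resize(s["frame"][135:235,265:365],None,fx=4,fy=4,interpolation=2)
cv2.imwrite("pics/end.png",np.hstack([a,b])[:,:,::-1]); print(r.sense()["clock"])
```

```text
-2.0 1.0 act -2.0 1.0 z 61.75 F u-0.7 v0.4 z3.5 T [ 0.   -0.1   0.09] t16.8
-2.0 1.0 act -1.9 0.9 z 66.66 F u-0.7 v-0.1 z0.7 T [-0.02 -0.1  -0.  ] t18.5
-2.0 1.0 act -2.1 1.1 z 158.79 F u0.5 v0.6 z0.7 T [-0.05 -0.08  0.  ] t19.3
20.75
```

View pics/end.png

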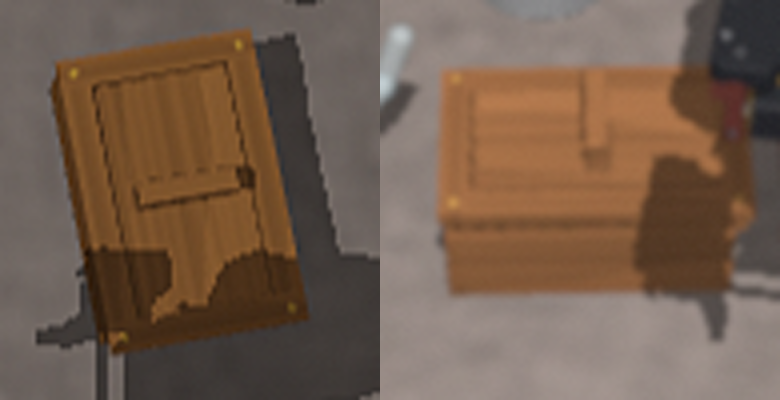

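The cover sits inside the recess with a thin even gap all round ((95,87) to (270,290) in the top crop), no edge stands proud in the side view, and the gripper is clear. I'll hand it in.

```bash
python3 -c "
from station import r
print(r.hand_in())"
```

```text
the job is handed in; nothing more can be done
None
```

The cover was slid along the frame until it dropped into the recess, looks fully home and level in both views, and was let go; sensed forces peaked at about 9 N, and the job was handed in at about 21 s.

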